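# Photograph a circuit board with a two-stage shutter key

## Robot

A 7-joint arm with a two-finger parallel gripper is mounted at the origin on the work surface. World frame = base frame: x ahead of the robot, y to its left, z up, the work surface at z = 0. Lengths are in mm, angles in rad, forces in N, time in s.
With the tool pointing down it reaches from about 350 to 900 mm from the base axis. Payload 19.9 kg.
Tool frame: the origin (TCP) lies between the finger pads; the fingertips stand 17 mm ahead of it and the grasp point (between the pads) lies 2 mm behind it; z points along the fingers, y is the direction in which the jaws open and shut (so a half turn about z gives the same grasp; the last joint's range is limited). The gripper opens to 94 mm and grips with 3 to 60 N. Pads are 16 mm wide; open, the fingers measure 119 mm over their backs; the gripper's body (75 mm by 177 mm) begins 78 mm behind the grasp point.
Start: joints at [-1.288, 0.417, -0.01, 1.614, 0.005, 1.111, -0.053], TCP at [198.846, 592.504, 222.425] pointing down, gripper open.
Joint ranges: [-2.81, 2.81], [-0.39, 2.02], [-1.27, 1.25], [0.06, 2.57], [-1.19, 4.33], [0.19, 2], [-2.82, 2.82]. Speed limits (rad/s): [1.89, 1.89, 2.39, 2.39, 3.01, 3.01, 3.01].

## Interface

Orientations are given as [roll, pitch, yaw] about the fixed x, y, z axes, in that order (R = Rz(yaw) Ry(pitch) Rx(roll)).
In Python, from cell import monitor, eyes, manip gives the robot as it stands.
- The arm moves only by the tool arm_command, never from a script. Its argument "rows" is a list that holds one entry, the list of rows, each a list of 7 numbers: the shift along the world's x, y, z in m, then the turn, a rotation vector about the world's x, y, z in rad, then the finger opening in m, from 0 to 0.094. In form: [[[tx, ty, tz, ax, ay, az, fingers], ...]]. A call has 1 to 12 rows; each row shifts and turns the commanded pose from where the row before left it; what a row does not reach is not made up. A row lasts 1/10 s, in which the tool goes at most 50 mm and 8.59 degrees, less where a joint would pass 70% of its speed; a pose out of reach is approached as far as the arm can. A call with a gripper value outside its range is refused whole. The fingers move at their own pace and stop on an object; "grip_force" is the grip in N (left out, the last holds). Time passes only in rows, so rows that do not move let the fingers close. It gives the time, the measured TCP pose, the force and the opening at its end, in the units of the state.
- monitor.get_state(): the state, without advancing time (a new reading comes with each control period).
- eyes.read_camera(name): name is "scene" or "top" or "wrist"; returns a dict with "color" (400x640x3 uint8, blue, green, red), "fx", "fy", "cx", "cy" (pixels), "extrinsics" (4x4, takes a point from camera to world coordinates). Camera axes: x right, y up, looking along -z (the intrinsics and any distortion apply to the point x, -y, -z); pixel columns grow to the right and rows downward; lengths in mm; the calibration is good to about 2 mm. A picture is of the moment at which its call begins. There is no depth.
- manip.job_done(): hands the job in, once; it reports no verdict.
Trained networks look in the newest picture that a camera, given by its name, has taken for a name from the list of things; names that differ only in an ending like _2 or _b are one class to them, and where a whole thing is asked for, a point or a joint stands for the part that bears it (a point fixed in the world has none). Each returns a list of dicts, best first, with "conf" (0 to 1); they miss things now and then, are a little off and sometimes report something else, mostly with a low value. They report only what shows in the picture. A call takes as long as a camera call.
- eyes.spot_in(camera, label): "position" ([x, y, z] in mm, in world coordinates, good to about 4 mm: the middle of the surface that is visible of it).
- eyes.regions_of(camera, label): "mask" (400x640 bool, what is visible of it).
The state is a dict: "time": time; "q": joint angles; "qd": joint speeds; "tau": joint torques, N m; "ee_pos": TCP position; "orientation": TCP orientation; "force": force on the tool from outside, world axes, zero at the start; "wrist_torque": the same for the moment, N m; "finger_gap": opening from 0.0 (shut) to 1.0 (fully open).
Only numpy, scipy, OpenCV 4.12 (cv2) and the standard library are available. Lean on these libraries where they do the work, as an engineer would, in place of code of your own. Each camera call takes 0.05 s, during which the arm holds its last target. There are 200 camera calls.

## Task

Take a focused picture of the circuit board under the inspection camera: press the blue shutter key halfway down to its first click and hold it there for a second or two while the camera focuses, then press it all the way down and let it come up again. Do not press the yellow or the red key.

Things in the scene. Friction and masses are not known exactly. Their poses are not given: they have to be found in the camera images.
- shutter_top (a point): blue shutter key: centre of the top of a flat round blue cap, 48 mm wide, on a fixed grey box 84 x 84 x 50 mm (collar 60 mm wide, to 54 mm). Top is 80 mm over the table when up and moves straight down: first 8 mm soft (1.5 to 4 N), then the first click, a stop that yields only at 10 N; 8 mm more at 10 to 14 N to a hard stop (top at 64 mm). Springs back up. The three stations swap places.
- lamp_top (a point): yellow key, not to be pressed: centre of its cap's top, 80 mm over the table when up. Box and cap have the same sizes as the blue key's, and may stand in any of the three places. A plain one-stage spring key: 8 mm, 4 N.
- stop_top (a point): red key, not to be pressed: centre of its cap's top, 80 mm over the table when up. Box and cap have the same sizes as the blue key's, and may stand in any of the three places. A plain one-stage spring key: 8 mm, 4 N.

How it is judged (in metres and radians):
On the way, in this order (a step that is already met when the one before it is completed fails the run):
1. the blue key is held half pressed at its first click (cap 5 to 11 mm down) for 0.8 s (distance of shutter_top from where it was at the start of the episode between 0.005 and 0.011 m), for 0.8 s.
2. the blue key is pressed fully (cap more than 13.5 mm down) (distance of shutter_top from where it was at the start of the episode above 0.0135 m), for 0.05 s.
At the end, for the whole second after the job is handed in: After the half press and the full press, the blue key is let go and up again (within 2 mm), and the yellow and red keys are up (within 2 mm) (distance of each of shutter_top, lamp_top, stop_top from where it was at the start of the episode below 0.002 m); the robot touches nothing.
It fails at once if the yellow key is pressed (more than 4 mm) (distance of lamp_top from where it was at the start of the episode above 0.004 m).
It fails at once if the red key is pressed (more than 4 mm) (distance of stop_top from where it was at the start of the episode above 0.004 m).
It also fails if it takes over 32 s, if anything falls off the work surface, if the arm or the gripper's body presses on something with over 40 N, if the wrist force passes 120 N, or if a joint passes its speed limit or range.

## Working session

There is one attempt and no reset: what is moved stays moved. The work goes in short steps, Python scripts to look and compute and a tool call to move; the robot and the scene stay as the last step left them, time stands still between calls to the robot, and variables do not carry over. Pictures are saved under pics/ and viewed, on a budget of 10 in all, crops included, one or two more only if the job needs it, and the job is handed in when it is done.

Besides the shell and the picture viewer there is one more tool, called as name(argument=value, ...), one argument or row to a line, values as JSON. arm_command: Moves the arm, as the interface text tells. Its arguments: {"type":"object","properties":{"rows":{"type":"array"},"grip_force":{"type":"number"}},"required":["rows"]}

```bash
mkdir -p pics
python3 - <<'E'
from cell import monitor, eyes
import cv2
s=monitor.get_state(); print(s['time'],s['ee_pos'],s['orientation'],s['force'],s['finger_gap'])
for c in ("top","scene"):
    im=eyes.read_camera(c); cv2.imwrite(f'pics/{c}1.png',im['color'])
    for l in ("shutter_top","lamp_top","stop_top"):
        print(c,l,[(p['position'],p['conf']) for p in eyes.spot_in(c,l)][:2])
E
```

```text
0.0 [198.75030873 592.20351398 221.84927117] [-3.14041869e+00  8.81743117e-05  2.81780919e+00] [ 0.02684128 -0.39132884 -0.08798419] 1.0018497525309515
top shutter_top [([473.2, 23.9, 80.3], 0.76)]
top lamp_top [([572.7, -231.8, 82.6], 0.95)]
top stop_top [([579.9, 253.0, 84.6], 0.85)]
scene shutter_top [([477.8, 25.4, 82.2], 0.85)]
scene lamp_top [([579.9, -227.1, 77.9], 0.78), ([590.0, 253.9, 78.6], 0.55)]
scene stop_top [([591.8, 251.7, 79.8], 0.7)]
```

View pics/top1.png

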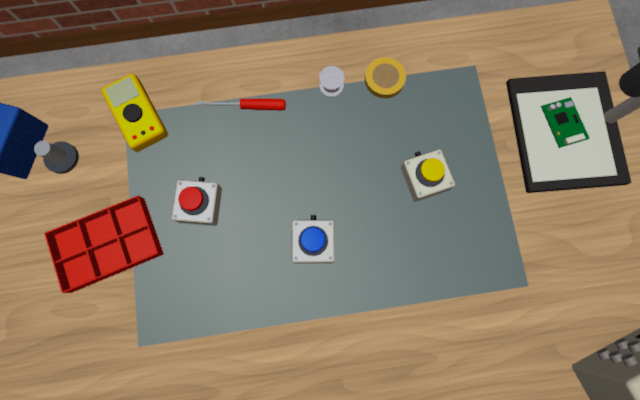

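The top picture shows red at (191,199), blue at (313,240) and yellow at (432,172), which agrees with the networks. I'll move over the blue key, about (475, 24.5), with the fingers shut.

arm_command(
  rows=[
    [[0.017,-0.0355,0,0,0,0,0],[0.017,-0.0355,0,0,0,0,0],[0.017,-0.0355,0,0,0,0,0],[0.017,-0.0355,0,0,0,0,0],[0.017,-0.0355,0,0,0,0,0],[0.017,-0.0355,0,0,0,0,0],[0.017,-0.0355,0,0,0,0,0],[0.017,-0.0355,0,0,0,0,0],[0.017,-0.0355,0,0,0,0,0],[0.017,-0.0355,0,0,0,0,0],[0.017,-0.0355,0,0,0,0,0],[0.017,-0.0355,0,0,0,0,0]],
  ],
  grip_force=20,
)

```text
time: 1.6
ee_pos: [403.3, 165.0, 222.7]
orientation: [3.141, 0.0, 2.818]
force: [0.2, 1.2, 0.2]
finger_gap: 0.022
```

arm_command(
  rows=[
    [[0.018,-0.035,-0.01,0,0,0,0],[0.018,-0.035,-0.02,0,0,0,0],[0.018,-0.035,-0.02,0,0,0,0],[0.018,-0.035,-0.02,0,0,0,0],[0,0,0,0,0,0,0],[0,0,0,0,0,0,0]],
  ],
)

```text
time: 2.2
ee_pos: [474.7, 25.9, 152.1]
orientation: [-3.141, -0.001, 2.816]
force: [0.5, 0.9, 0.6]
finger_gap: 0.004
```

Run:
```python
from cell import monitor, eyes
import cv2
s=monitor.get_state(); print(s['time'],s['ee_pos'],s['force'],s['finger_gap'])
for c in ("wrist","top","scene"):
    im=eyes.read_camera(c); cv2.imwrite(f'pics/{c}2.png',im['color'])
    print(c,[(p['position'],p['conf']) for p in eyes.spot_in(c,"shutter_top")][:2])
```

```text
2.2 [474.74787945  25.87981615 152.07676222] [0.47856148 0.87456178 0.57420313] 0.003640352723907166
wrist [([468.7, 25.3, 80.7], 0.91)]
top []
scene [([479.7, 24.1, 79.0], 0.91)]
```

View pics/wrist2.png

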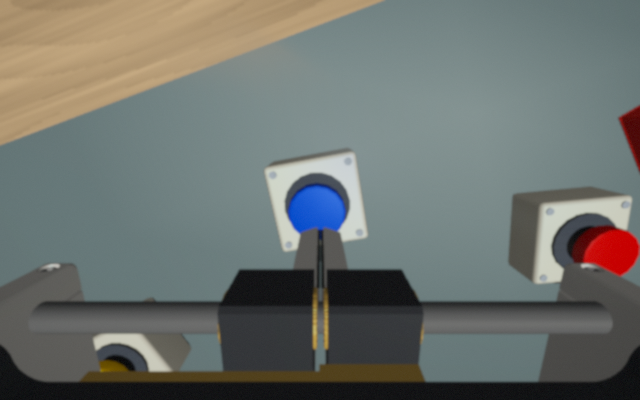

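View pics/scene2.png

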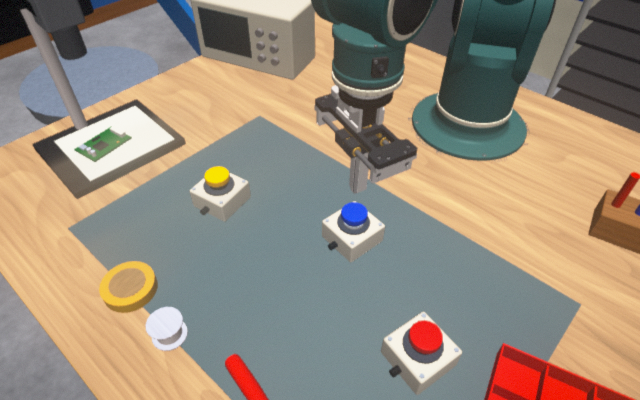

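The wrist view shows the blue cap at (317,210), partly hidden by the shut fingertips. In the scene view the fingers (357,185) are above the blue cap (354,213), so they're aligned. I'll descend to just above the cap.

arm_command(
  rows=[
    [[0,-0.001,-0.015,0,0,0,0],[0,0,-0.015,0,0,0,0],[0,0,-0.015,0,0,0,0],[0,0,-0.006,0,0,0,0],[0,0,0,0,0,0,0],[0,0,0,0,0,0,0]],
  ],
)

```text
time: 3.1
ee_pos: [475.1, 25.7, 102.0]
orientation: [3.141, 0.001, 2.818]
force: [-0.1, -0.6, 0.1]
finger_gap: 0.001
```

arm_command(
  rows=[
    [[0,0,-0.002,0,0,0,0],[0,0,-0.002,0,0,0,0],[0,0,-0.002,0,0,0,0],[0,0,0,0,0,0,0]],
  ],
)

```text
time: 3.5
ee_pos: [475.0, 25.6, 95.4]
orientation: [3.141, 0.0, 2.818]
force: [0.0, 1.0, 1.1]
finger_gap: 0.001
```

arm_command(
  rows=[
    [[0,0,-0.002,0,0,0,0],[0,0,-0.002,0,0,0,0],[0,0,-0.001,0,0,0,0],[0,0,0,0,0,0,0]],
  ],
)

```text
time: 3.9
ee_pos: [475.0, 25.6, 90.4]
orientation: [3.142, 0.0, 2.818]
force: [1.2, 2.2, 3.5]
finger_gap: 0.005
```

arm_command(
  rows=[
    [[0,0,-0.001,0,0,0,0],[0,0,0,0,0,0,0]],
  ],
)

```text
time: 4.1
ee_pos: [475.0, 25.6, 89.4]
orientation: [3.142, 0.0, 2.818]
force: [1.3, 1.1, 3.6]
finger_gap: 0.005
```

About 7.5 mm down at 3.6 N, which is within the half-press band. I'll hold here.

arm_command(
  rows=[
    [[0,0,-0.0005,0,0,0,0],[0,0,0,0,0,0,0],[0,0,0,0,0,0,0],[0,0,0,0,0,0,0],[0,0,0,0,0,0,0],[0,0,0,0,0,0,0],[0,0,0,0,0,0,0],[0,0,0,0,0,0,0],[0,0,0,0,0,0,0],[0,0,0,0,0,0,0],[0,0,0,0,0,0,0],[0,0,0,0,0,0,0]],
  ],
)

```text
time: 5.3
ee_pos: [475.1, 25.6, 89.2]
orientation: [3.141, 0.0, 2.818]
force: [-0.1, 1.2, 8.6]
finger_gap: 0.003
```

Run:
```python
from cell import monitor, eyes
import cv2
im=eyes.read_camera("scene")['color']; s=monitor.get_state(); print(s['time'],s['ee_pos'],s['force'])
cv2.imwrite('pics/scene3.png',cv2.resize(im[130:270,280:430],None,fx=4,fy=4))
```

```text
5.35 [475.06740043  25.53797     89.19007233] [0.56445303 0.79441629 8.90491914]
```

View pics/scene3.png

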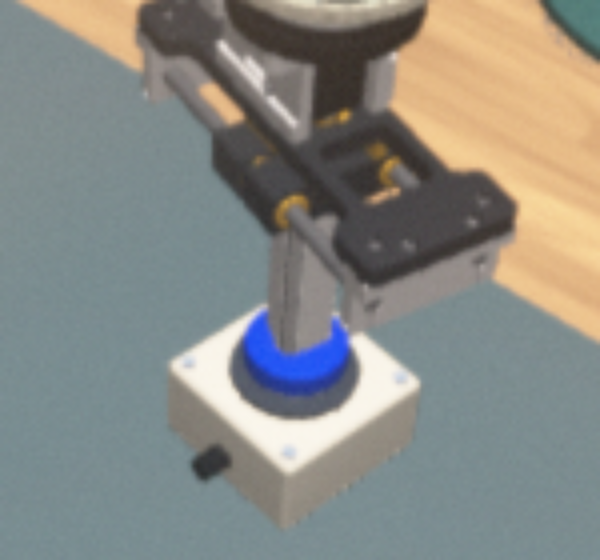

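The fingertips rest on the cap, about (290,345) in the crop. 8.9 N means the cap is on the first-click stop, and it has been held for over 1 s. Next is the full press.

arm_command(
  rows=[
    [[0,0,-0.003,0,0,0,0],[0,0,-0.003,0,0,0,0],[0,0,-0.001,0,0,0,0],[0,0,0,0,0,0,0],[0,0,0,0,0,0,0]],
  ],
)

```text
time: 5.85
ee_pos: [475.1, 25.6, 82.3]
orientation: [3.141, 0.0, 2.818]
force: [-0.1, 1.5, 12.5]
finger_gap: 0.005
```

arm_command(
  rows=[
    [[0,0,-0.001,0,0,0,0],[0,0,-0.0005,0,0,0,0],[0,0,0,0,0,0,0],[0,0,0,0,0,0,0]],
  ],
)

```text
time: 6.25
ee_pos: [475.2, 25.5, 81.0]
orientation: [3.141, 0.001, 2.818]
force: [-2.6, 1.4, 17.0]
finger_gap: 0.005
```

17 N exceeds the 14 N top of the second stage, so the key is on its hard stop. I'll lift off now.

arm_command(
  rows=[
    [[0,0,0.01,0,0,0,0],[0,0,0.02,0,0,0,0],[0,0,0.03,0,0,0,0],[0,0,0.03,0,0,0,0],[0,0,0.01,0,0,0,0],[0,0,0,0,0,0,0],[0,0,0,0,0,0,0],[0,0,0,0,0,0,0]],
  ],
)

```text
time: 7.05
ee_pos: [474.1, 25.4, 179.2]
orientation: [-3.14, -0.002, 2.818]
force: [-0.5, -0.9, -0.5]
finger_gap: 0.006
```

Run:
```python
from cell import monitor, eyes
import cv2
im=eyes.read_camera("scene")['color']; s=monitor.get_state(); print(s['time'],s['ee_pos'],s['force'])
a=cv2.imread('pics/scene2.png')
print({n:float(cv2.absdiff(a,im)[r:r+45,c:c+60].mean()) for n,(r,c) in dict(blue=(200,325),yellow=(165,190),red=(315,395)).items()})
cv2.imwrite('pics/scene4.png',im)
```

```text
7.1 [474.25162715  25.37456592 179.29038878] [ 0.11665571 -0.19785712  0.46921336]
{'blue': 1.8064197530864197, 'yellow': 1.748888888888889, 'red': 2.062716049382716}
```

View pics/scene4.png

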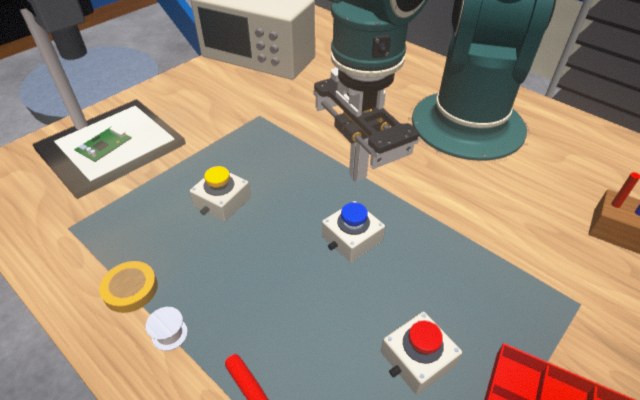

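The blue cap is up again at (354,213), unchanged from before the press apart from noise. Yellow (217,176) and red (425,337) are also unchanged, and the gripper is clear of everything.

```bash
python3 -c "
from cell import manip; print(manip.job_done())"
```

```text
the job is handed in; nothing more can be done
None
```

I pressed the blue shutter key to its first click and held it there for more than 1 s. I then pressed it to its hard stop, let it come up, and handed the job in. The robot clock read about 7.1 s of the 32 s allowed, and no verdict is reported.

- **Half press:** the cap was about 8 mm down, and the force rose to 8.9 N against the click stop.
- **Full press:** the cap was about 16 mm down. The force reached 17 N, above the 14 N of the second stage, so it was on the hard stop.
- **After release:** in the last scene picture all three caps match the picture taken before the press, apart from image noise. The gripper is about 80 mm above the key with no contact force.

One camera result disagreed. The wrist and scene cameras placed the blue key's centre up to 11 mm apart in x (469 to 480 mm), partly because the fingers hid the cap. I pressed at x = 475 mm, and a close-up taken during the half press showed the fingertips on the cap.

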